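# Spot-check a sloping griddle with a surface thermometer

### The arm

A 6-joint arm with a two-finger parallel gripper is mounted at the origin on a cart in front of the work surface, level with it; the furniture and walls round the work are solid. World frame = base frame: x ahead of the robot, y to its left, z up, the work surface at z = 0. Lengths are in m, angles in rad, forces in N, time in s.
With the tool pointing down it reaches from about 0.3 to 0.875 m from the base axis. Payload 6.4 kg.
Tool frame: the origin (TCP) lies at the centre of the arm's flange, where the gripper is bolted on; the fingertips stand env.tcp_to_tips ahead of it and the grasp point (between the pads) lies 147 mm ahead of it (env.tcp_to_tips is the distance from the TCP to the fingertips, in m); z points along the fingers, y is the line along which they close (so a half turn about z gives the same grasp; the last joint's range is limited). The gripper opens to 88 mm and grips with 3 to 60 N. Pads are 18 mm wide; open, the fingers measure 123 mm over their backs; the gripper's body (75 mm by 187 mm) begins 45 mm behind the grasp point.
Start: joints at [1.105, 0.181, 1.607, -0, 1.354, -0.206], TCP at [0.148, 0.556, 0.405] pointing down, gripper open.
Joint ranges: [-2.99, 2.99], [-0.89, 2.07], [0.3, 2.58], [-1.14, 4.28], [0, 2.63], [-3.12, 3.12]. Speed limits (rad/s): [2.57, 2.57, 3.01, 3.14, 3.14, 3.14].

### API

Orientations are given as [roll, pitch, yaw] about the fixed x, y, z axes, in that order (R = Rz(yaw) Ry(pitch) Rx(roll)).
In Python, from plant import env gives the robot as it stands.
- The arm moves only by the tool send_rows, never from a script. Its argument "plan" is a list of rows, each an object with "delta_pos": the shift along the tool's x, y, z as a fraction of full scale, a list of three; "angular": the turn, a rotation vector about the tool's x, y, z as a fraction of full scale, a list of three; "gripper": the opening, from 0 (shut) to 1 (fully open). In form: [{"delta_pos": [dx, dy, dz], "angular": [ax, ay, az], "gripper": gripper}, ...]. A call has 1 to 8 rows; each row shifts and turns the commanded pose from where the row before left it, along the tool's axes as they then stand; what a row does not reach is not made up. Full scale, the value 1, is 0.15 m for a shift and 6 degrees for a turn. A row lasts 1/10 s, in which the tool goes at most 50 mm and 8.59 degrees, less where a joint would pass 70% of its speed; a pose out of reach is approached as far as the arm can. A call with a number of a shift or a turn outside -1 to 1 is refused whole. A call with a gripper value outside its range is refused whole. The fingers move at their own pace and stop on an object; "grip_force" is the grip in N (left out, the last holds). Time passes only in rows, so rows that do not move let the fingers close. It gives the time, the measured TCP pose, the force, the opening and the grip force at its end, in the units of the state.
- env.get_obs(): the state, without advancing time (a new reading comes with each control period).
- env.get_image(name): name is "scene" or "top"; returns (picture, depth): 480x640x3 uint8, red, green, blue; 480x640 float32, m along the optical axis (not along the pixel's ray), 0 where there is no reading.
- env.get_calibration(name): a dict with "fx", "fy", "cx", "cy" (pixels), "camera_from_world" (4x4, takes a point from world to camera coordinates). Camera axes: x right, y down, z forward; pixel columns grow to the right and rows downward; lengths in m; the calibration is good to about 2 mm. A picture is of the moment at which its call begins. get_calibration takes no time and is no camera call.
- env.finish_job(): hands the job in; it is judged then, once.
Trained networks look in the newest picture that a camera, given by its name, has taken for a name from the list of things; names that differ only in an ending like _2 or _b are one class to them, and where a whole thing is asked for, a point or a joint stands for the part that bears it (a point fixed in the world has none). Each returns a list of dicts, best first, with "p" (0 to 1); they miss things now and then, are a little off and sometimes report something else, mostly with a low value. They report only what shows in the picture. A call takes as long as a camera call. They do not tell look-alikes from the thing itself.
- env.look_for(camera, target): "point" ([column, row] in pixels, amid what is visible of it).
- env.regions_of(camera, target): "region" (480x640 bool, what is visible of it) and "point" ([column, row] in pixels, amid what is visible of it).
The state is a dict: "time_s": time; "joint_pos": joint angles; "joint_vel": joint speeds; "tau": joint torques, N m; "tcp_pos": TCP position; "orientation": TCP orientation; "wrist_force": force on the tool from outside, world axes, zero at the start; "moment": the same for the moment, N m; "gripper_width": finger opening in m; "gripper_force": force on a finger pad.
Only numpy, scipy, OpenCV 4.12 (cv2) and the standard library are available. Lean on these libraries where they do the work, as an engineer would, in place of code of your own. Each camera call takes 0.05 s, during which the arm holds its last target. There are 200 camera calls.

### The job

Take the surface thermometer out of its stand and check the sloping griddle plate at its two bright marks: hold the sprung tip for about a second on the middle of the round mark, lift it clear, then do the same on the middle of the square mark and finish there, still holding the thermometer against it. At each mark the thermometer stands square to the sloping plate and is pressed lightly, the tip sunk about half of its travel and never to its stop; touch the griddle only with the tip and only at the marks, and leave the other things alone.

Things in the scene. Friction and masses are not known exactly. Their poses are not given: they have to be found in the camera images.
- probe: surface thermometer, loose, 0.1 to 0.16 kg, upright in its stand. Origin: end of the unpressed tip; z runs up its axis to the handle. White handle, a box 28 (x) by 20 (y) by 88 mm from z = 64 to 152 mm, small display on its -x face; steel shaft 8 mm thick, z = 24 to 64; copper-coloured sprung tip, a slightly domed foot 12 mm across, z = 0 to 8
- probe_grip (a point): point on the handle's axis where to grip it, 120 mm above the tip's end and 32 mm below the handle's top: from above, fingers across the 20 mm sides (closing along the thermometer's y)
- probe_tip (a point): centre of the end face of the sprung tip; it moves up the thermometer's axis as the tip is pressed in (equal to the origin of probe when unpressed)
- plunger (a joint): how far the sprung tip is pressed into the thermometer: 0 free, 0.014 m at its stop; half way is 0.007. The spring takes 0.6 N to start and 0.6 N more for each mm (4.8 N at half travel)
- stand: thermometer stand, fixed: grey base 80 x 80 x 8 mm, two posts, top plate with a 16 mm hole and above it a rim up to 96 mm above the worktop, inside 31 (x) by 23 (y) mm, in which the handle's lower end sits loosely. Origin under its centre, z up. The thermometer has its yaw, tip 20 mm above the worktop: raise it at least 80 mm straight up to free it
- griddle: griddle, fixed: dark plate 180 x 250 mm on a wire frame, falling towards a steel drip tray at its front (-x); loop handles at both sides (y), about 310 mm over all in y. Origin on the worktop under the plate's centre, z up. At the plate's centre its upper face is 64 mm above the worktop; rims at back and sides stand 7 to 8 mm above the plate
- griddle_plate: the sloping plate of the griddle. Origin: centre of its upper face; z is normal to the face (leaning 0.31 rad, 18 degrees, from vertical towards the front), x up the slope to the back, y along the level width
- mark_round: bright round steel mark, 30 mm across, flush with the plate (thinner than 1 mm). Origin: its centre on the plate's face. Its axes are upright, not those of the slope. It lies 70 mm to the left or right of the plate's centre, the square mark on the other side (which is which varies)
- mark_square: bright square steel mark, 30 x 30 mm, flush with the plate. Origin: its centre on the plate's face. Its axes are upright, not those of the slope
- tumbler: clear glass tumbler, 80 mm across, 91 mm tall; origin under its centre; leave alone
- garlic: garlic bulb, 61 x 59 x 60 mm; origin under its centre; leave alone
- lemon: lemon, 76 x 57 x 59 mm; origin under its centre; leave alone
- bottle_opener: bottle opener with black handle lying flat, 174 x 41 x 20 mm; origin under its centre; leave alone
Things that resemble listed ones, but are neither listed nor needed, are in the scene too. What is shaped like the probe but red is not meant.

How it is judged:
On the way, in this order (a step that is already met when the one before it is completed fails the run):
1. the thermometer is drawn from its stand, in the gripper (z of probe_tip in the frame of stand above 0.096 m and contact force between probe and stand below 0.1 N and contact force between the fingers and probe above 1 N), for 0.1 s.
2. held lightly and squarely on the round mark for a second (0.8 s counts) (distance between probe_tip and mark_round below 0.009 m and angle between the z axis of probe and the z axis of griddle_plate, either way round below 0.14 rad and value of joint plunger between 0.003 and 0.011 m and contact force between probe and griddle between 1 and 10 N and contact force between the fingers and probe above 1 N), for 0.8 s.
3. the tip is lifted clear of the plate (contact force between probe and griddle below 0.05 N and z of probe_tip in the frame of griddle_plate above 0.008 m), for 0.05 s.
At the end, for the whole second after the job is handed in: The gripper holds the thermometer with its tip within 9 mm of the square mark's centre, its axis within 8 degrees (0.14 rad) of the plate's normal, the sprung tip 3 to 11 mm in (about half of 14 mm), pressing on the griddle with 1 to 10 N, clear of the stand and still (distance between probe_tip and mark_square below 0.009 m and angle between the z axis of probe and the z axis of griddle_plate, either way round below 0.14 rad and value of joint plunger between 0.003 and 0.011 m and contact force between probe and griddle between 1 and 10 N and contact force between the fingers and probe above 1 N and linear speed of probe below 0.02 m/s and angular speed of probe below 0.1 rad/s and contact force between probe and stand below 0.1 N); the arm keeps its last pose, push and grip.
It fails at once if the sprung tip is driven to its stop, or the plate is pushed hard (value of joint plunger above 0.0133 m or contact force between probe and griddle above 15 N).
It fails at once if the thermometer touches the griddle away from the marks (contact force between probe and griddle above 0.3 N and distance between probe_tip and mark_round above 0.022 m and distance between probe_tip and mark_square above 0.022 m).
It fails at once if the gripper or arm touches the griddle (contact force between the arm and griddle above 2 N).
It fails at once if a bystander is moved more than 2 cm (distance of any of tumbler, garlic, lemon, bottle_opener from where it was at the start of the episode above 0.02 m).
It also fails if it takes over 45 s, if anything falls off the work surface, if the arm or the gripper's body presses on something with over 40 N, if the wrist force passes 120 N, or if a joint passes its speed limit or range.

## Working session

There is one attempt and no reset: what is moved stays moved. The work goes in short steps, Python scripts to look and compute and a tool call to move; the robot and the scene stay as the last step left them, time stands still between calls to the robot, and variables do not carry over. Pictures are saved under pics/ and viewed, at most 10 in all, crops included, and the job is handed in when it is done.

Besides the shell and the picture viewer there is one more tool, called by a JSON object that holds its "fn" and its "kwargs", one argument or row to a line. send_rows: Moves the arm, as the interface text tells. Its arguments: {"type":"object","properties":{"plan":{"type":"array","items":{"type":"object","properties":{"delta_pos":{"type":"array","items":{"type":"number"}},"angular":{"type":"array","items":{"type":"number"}},"gripper":{"type":"number"}}}},"grip_force":{"type":"number"}},"required":["plan"]}

```bash
mkdir -p pics; ls; cat > h.py <<'E'
import numpy as np, cv2
from plant import env
def P(c,uv,d):
    k=env.get_calibration(c); T=np.linalg.inv(np.array(k["camera_from_world"]))
    uv=np.atleast_2d(uv).astype(float); d=np.atleast_1d(d)
    X=np.stack([(uv[:,0]-k["cx"])/k["fx"]*d,(uv[:,1]-k["cy"])/k["fy"]*d,d,np.ones(len(d))],1)
    return (X@T.T)[:,:3]
def proj(c,X):
    k=env.get_calibration(c); X=np.c_[np.atleast_2d(X),np.ones(len(np.atleast_2d(X)))]
    Y=X@np.array(k["camera_from_world"]).T
    return np.c_[k["fx"]*Y[:,0]/Y[:,2]+k["cx"],k["fy"]*Y[:,1]/Y[:,2]+k["cy"]]
E
python3 - <<'E'
from h import *
np.set_printoptions(precision=4,suppress=True)
o=env.get_obs();print(o,env.tcp_to_tips)
for c in("scene","top"):
    im,d=env.get_image(c);cv2.imwrite(f"pics/{c}0.png",im[:,:,::-1])
    np.savez(f"{c}0.npz",im=im,d=d)
    print(c,env.get_calibration(c))
    for t in("probe","stand","griddle","griddle_plate","mark_round","mark_square","tumbler","garlic","lemon","bottle_opener"):
        for r in env.regions_of(c,t)[:4]:
            m=r["region"]&(d>0); X=P(c,np.argwhere(m)[:,::-1],d[m]) if m.any() else np.zeros((1,3))
            print(c,t,round(r["p"],2),np.round(r["point"]),r["region"].sum(),"med",np.median(X,0),"min",np.percentile(X,2,0),"max",np.percentile(X,98,0))
E
```

```text
pics
{'time_s': 0.0, 'joint_pos': array([ 1.1047,  0.1815,  1.608 ,  0.    ,  1.3538, -0.2063]), 'joint_vel': array([0.0006, 0.0012, 0.0011, 0.001 , 0.0007, 0.0003]), 'tau': array([ -0.0007, -43.3875, -34.1849,   0.0702,   0.0386,  -0.0002]), 'tcp_pos': array([0.1476, 0.5555, 0.4038]), 'orientation': array([-3.1399, -0.0004,  2.8818]), 'wrist_force': array([ 0.2517,  0.7111, -0.7736]), 'moment': array([ 0.0469, -0.0447, -0.0239]), 'gripper_force': 0.0, 'gripper_width': 0.08821529862673051} 0.166
scene {'fx': 499.0668977868595, 'fy': 499.0668977868595, 'cx': 321.44151957734954, 'cy': 238.6079629961811, 'camera_from_world': array([[-0.9996, -0.0258, -0.0061,  0.5226],
       [-0.0092,  0.5538, -0.8326,  0.1301],
       [ 0.0249, -0.8322, -0.5539,  1.5395],
       [ 0.    ,  0.    ,  0.    ,  1.    ]])}
scene probe 0.84 [374. 312.] 358 med [0.3834 0.3104 0.1386] min [0.3689 0.2964 0.0353] max [0.3973 0.316  0.1735]
scene probe 0.52 [357. 312.] 309 med [0.4156 0.1681 0.0182] min [ 0.3968  0.0728 -0.0011] max [0.4316 0.2111 0.0242]
scene stand 0.89 [373. 349.] 937 med [0.3837 0.316  0.010
[... 1856 characters left out ...]
261.] 77 med [ 0.4674 -0.2044  0.0648] min [ 0.4555 -0.2173  0.0556] max [ 0.4814 -0.1907  0.07  ]
top tumbler 0.9 [265. 215.] 741 med [0.623  0.1041 0.0576] min [0.5914 0.0674 0.0049] max [0.6706 0.1404 0.0934]
top tumbler 0.19 [304. 258.] 100 med [ 0.4734 -0.0658  0.0657] min [ 0.4577 -0.0795  0.0567] max [ 0.4887 -0.0509  0.0726]
top garlic 0.78 [454. 309.] 310 med [ 0.3547 -0.4979  0.0376] min [ 0.3376 -0.5257  0.0004] max [ 0.3804 -0.476   0.0536]
top lemon 0.56 [465. 260.] 340 med [ 0.5359 -0.5338  0.0469] min [ 0.5143 -0.5601  0.0024] max [ 0.5702 -0.51    0.0609]
top bottle_opener 0.83 [207. 216.] 265 med [0.6324 0.2988 0.0124] min [ 0.5691  0.2696 -0.0005] max [0.6881 0.3341 0.021 ]
```

```bash
python3 - <<'E'
from h import *
a=cv2.imread("pics/scene0.png");b=cv2.imread("pics/top0.png")
cv2.imwrite("pics/a1.png",np.vstack([cv2.resize(a[190:390,220:460],(720,600))[:,:]])[:600])
cv2.imwrite("pics/b1.png",cv2.resize(b[180:330,140:400],(800,462),interpolation=cv2.INTER_CUBIC))
E
```

```text
(no output)
```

View pics/a1.png

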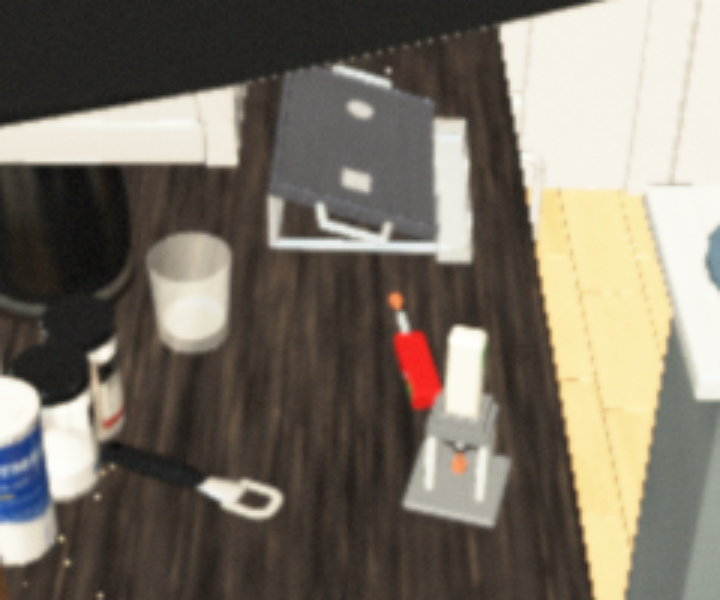

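View pics/b1.png

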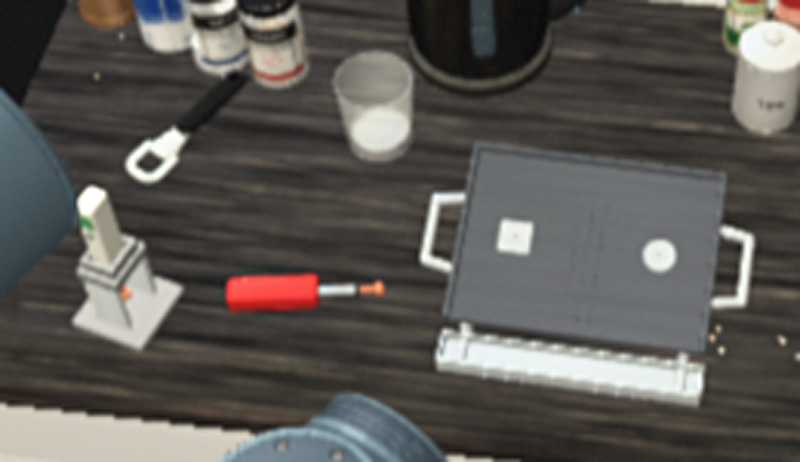

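View pics/top0.png

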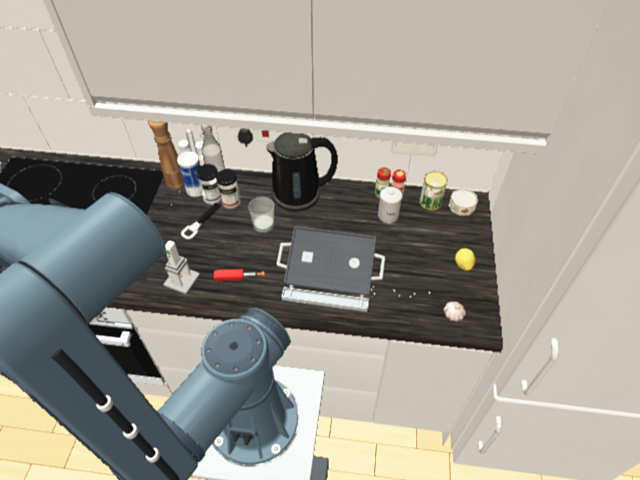

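The white thermometer stands in its stand at top (172,252) / scene (374,312), and the red look-alike lies at top (231,270), so the white one is meant. The square mark is at top (307,257), towards the robot's left. The round mark is at top (354,262). Next I measure the geometry.

```bash
python3 - <<'E'
from h import *
np.set_printoptions(precision=4,suppress=True)
A={}
for c in("scene","top"):
    f=np.load(f"{c}0.npz");im,d=f["im"].astype(int),f["d"]
    v,u=np.mgrid[:480,:640]; X=P(c,np.c_[u.ravel(),v.ravel()],d.ravel()).reshape(480,640,3); X[d==0]=9
    x,y,z=X[...,0],X[...,1],X[...,2]
    # marks / plate
    reg=(x>.36)&(x<.58)&(y>-.28)&(y<.02)&(z>.03)&(z<.1)
    br=im.min(2)
    pl=reg&(br<130)
    Q=X[pl]; 
    for _ in range(3):
        co,*_=np.linalg.lstsq(np.c_[Q[:,:2],np.ones(len(Q))],Q[:,2],rcond=None)
        r=Q[:,2]-np.c_[Q[:,:2],np.ones(len(Q))]@co; Q=Q[abs(r)<max(.004,0)]
    n=np.array([-co[0],-co[1],1]);n/=np.linalg.norm(n)
    print(c,"plate normal",n,"tilt",np.arccos(n[2]),"az",np.arctan2(n[1],n[0]),len(Q),"mid z@.47,-.135",co@[.47,-.135,1])
    rr=cv2.minAreaRect(Q[:,:2].astype(np.float32)*1000);print(" rect",rr)
    m=(reg&(br>135)).astype(np.uint8); k,l,s,ce=cv2.connectedComponentsWithStats(m)
    for i in range(1,k):
        if 25<s[i,4]<300:
            w=(l==i); ww=np.where(w,br-100.,0)[w]; uv=np.argwhere(w)[:,::-1]; p=(uv*ww[:,None]).sum(0)/ww.sum()
            kk=env.get_calibration(c);T=np.linalg.inv(kk["camera_from_world"]);o=T[:3,3];dr=P(c,p,1.)[0]-o
            # ray-plane
            t=(co[2]+co[0]*o[0]+co[1]*o[1]-o[2])/(dr[2]-co[0]*dr[0]-co[1]*dr[1]); print("  mark px",p,s[i,4],"ray",o+t*dr,"depth",X[w].mean(0))
    st=(abs(x-.383)<.07)&(abs(y-.312)<.07)
    b=st&(z>.004)&(z<.014)&(br>90)
    print(" base",cv2.minAreaRect(X[b][:,:2].astype(np.float32)*1000),b.sum())
    for lo,hi in((.085,.1),(.105,.165),(.166,.18)):
        h=st&(z>lo)&(z<hi); 
        if h.sum()>5: print(" z",lo,hi,h.sum(),X[h].mean(0),np.percentile(X[h],[3,97],0).ravel(),cv2.minAreaRect(X[h][:,:2].astype(np.float32)*1000))
    A[c]=(X[b],X[st&(z>.105)&(z<.165)],X[st&(z>.166)&(z<.18)],X[st&(z>.085)&(z<.1)])
for i,n in enumerate(("base","handle","top","rim")):
    q=np.vstack([A["scene"][i],A["top"][i]])
    print(n,cv2.minAreaRect(q[:,:2].astype(np.float32)*1000))
f=np.vstack([A["scene"][1],A["top"][1]])
np.save("handle.npy",f)
E
```

```text
scene plate normal [-0.3041  0.0113  0.9526] tilt 0.30917724476641445 az 3.104286309196178 1861 mid z@.47,-.135 0.06476146094531253
 rect ((470.09539794921875, -137.83644104003906), (260.0696105957031, 171.0676727294922), 88.1603012084961)
  mark px [339.6227 225.986 ] 41 ray [ 0.4662 -0.2073  0.0644] depth [ 0.466  -0.2073  0.0647]
  mark px [338.3058 249.7391] 64 ray [ 0.471  -0.0671  0.0643] depth [ 0.4708 -0.0669  0.0643]
  mark px [310.9112 260.2165] 31 ray [0.5529 0.0246 0.0893] depth [ 0.556  -0.0319  0.0487]
  mark px [327.9352 262.2968] 34 ray [0.5025 0.0125 0.0734] depth [0.5029 0.0055 0.0698]
  mark px [342.4708 267.5341] 51 ray [0.4586 0.0191 0.0593] depth [0.4567 0.012  0.0547]
 base ((383.27276611328125, 302.8030090332031), (88.03654479980469, 79.76660919189453), 74.0792465209961) 562
 z 0.085 0.1 164 [0.3832 0.312  0.0931] [0.3607 0.2902 0.0853 0.4061 0.3256 0.0988] ((383.0943603515625, 303.1532897949219), (42.889007568359375, 51.45731735229492), 73.85993957519531)
 z 0.105 0.165 221 [0.3841 0.311  0.1356] [0.37   0.3051 0.1083 0.3976 0.3158 0.1624] ((382.382568359375,
[... 1267 characters left out ...]
55285644531, 299.1119384765625), (19.748531341552734, 31.774845123291016), 41.85284423828125)
 z 0.166 0.18 60 [0.3837 0.3016 0.1715] [0.3719 0.2924 0.1664 0.3965 0.3104 0.1771] ((384.2722473144531, 302.2689514160156), (19.444978713989258, 32.118309020996094), 81.44746398925781)
base ((386.79888916015625, 316.5170593261719), (116.25699615478516, 79.81229400634766), 74.52715301513672)
handle ((382.5794677734375, 303.2763977050781), (25.37995719909668, 32.178680419921875), 78.56218719482422)
top ((384.41796875, 302.77667236328125), (23.00067710876465, 30.336605072021484), 71.58917999267578)
rim ((382.2960205078125, 303.3843078613281), (42.889007568359375, 53.11955261230469), 73.85993957519531)
```

```bash
python3 - <<'E'
from h import *
b=cv2.imread("pics/top0.png")[232:302,145:210];a=cv2.imread("pics/scene0.png")[290:370,345:400]
z=lambda q,w:cv2.resize(q,(w,590),interpolation=cv2.INTER_CUBIC)
cv2.imwrite("pics/c1.png",np.hstack([z(a,390),z(b,400)]))
E
```

```text
(no output)
```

View pics/c1.png

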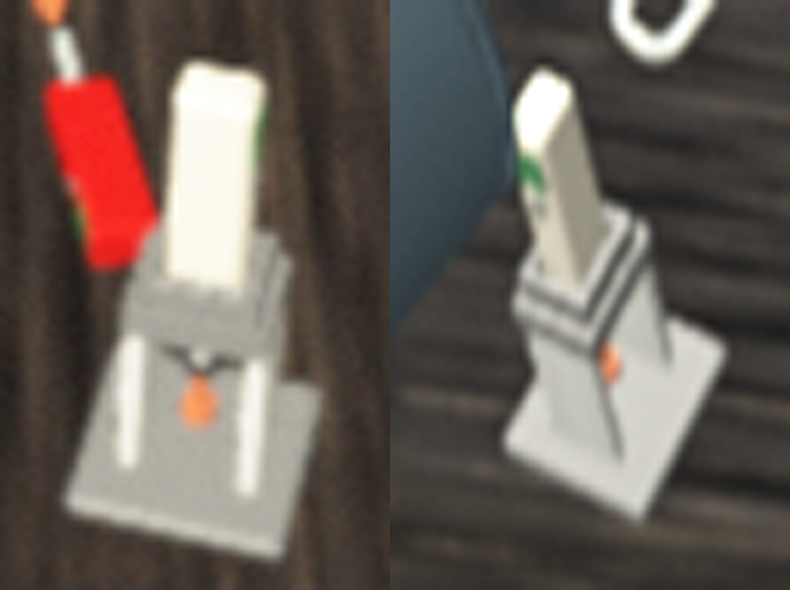

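Checks against the text:
- The stand is at (0.3825, 0.303), yaw ≈ -16°, with the display on the -x face. The handle top measures z ≈ 0.172, as expected.
- The marks are at round (0.4668, -0.2062, 0.0643) and square (0.4715, -0.066, 0.0643), 140 mm apart. Tilt is 0.31 rad and plate yaw ≈ -0.034 rad.

The white probe is confirmed in the crop. Now I plan the move above it.

```bash
cat >> h.py <<'E'
from scipy.spatial.transform import Rotation as Ro
N=np.array([-.3049,.0102,.9523]); RND=np.array([.4668,-.2062,.0643]); SQ=np.array([.4715,-.066,.0643])
DOWN=Ro.from_euler("xyz",[np.pi,0,np.radians(164)])
def tilt():
    a,_=Ro.align_vectors([-N],[[0,0,-1]]); 
    ax=np.cross([0,0,-1],-N); s=np.linalg.norm(ax); return Ro.from_rotvec(ax/s*np.arcsin(s))*DOWN
def plan(pos,R,n):
    o=env.get_obs(); p=o["tcp_pos"]; R0=Ro.from_euler("xyz",o["orientation"])
    w=(R0.inv()*R).as_rotvec(); d=(np.array(pos)-p)/n
    print("t",o["time_s"],"p",p.round(4),"rot deg",np.degrees(w).round(2),"per-row ang",(np.degrees(w)/n/6).round(4), "F",o["wrist_force"].round(2),"w",round(o["gripper_width"],4))
    print("world d",(d*n).round(4)); Rk=R0
    for k in range(n):
        print(k,(Rk.inv().apply(d)/.15).round(4)); Rk=Rk*Ro.from_rotvec(w/n)
        if not np.linalg.norm(w)>.05: break
E
python3 - <<'E'
from h import *
plan([.3825,.303,.404],DOWN,14)
E
```

```text
t 1.1 p [0.1477 0.5557 0.4047] rot deg [-0.   -0.    1.11] per-row ang [-0.     -0.      0.0133] F [-1.09  0.33  0.17] w 0.088
world d [ 0.2348 -0.2527 -0.0007]
0 [-0.139  -0.0876  0.0003]
```

{"fn": "send_rows", "kwargs": {
  "plan": [
    {"delta_pos": [-0.07,-0.044,0],"angular": [0,0,0.013],"gripper": 1},
    {"delta_pos": [-0.139,-0.0876,0],"angular": [0,0,0.013],"gripper": 1},
    {"delta_pos": [-0.139,-0.0876,0],"angular": [0,0,0.013],"gripper": 1},
    {"delta_pos": [-0.139,-0.0876,0],"angular": [0,0,0.013],"gripper": 1},
    {"delta_pos": [-0.139,-0.0876,0],"angular": [0,0,0.013],"gripper": 1},
    {"delta_pos": [-0.139,-0.0876,0],"angular": [0,0,0.013],"gripper": 1},
    {"delta_pos": [-0.139,-0.0876,0],"angular": [0,0,0.013],"gripper": 1},
    {"delta_pos": [-0.139,-0.0876,0],"angular": [0,0,0.013],"gripper": 1}
  ]
}}

```text
time_s: 1.9
tcp_pos: [0.2737, 0.4182, 0.4048]
orientation: [3.142, 0.0, 2.871]
wrist_force: [0.2, 0.1, -0.4]
gripper_width: 0.0877
gripper_force: 0.0
```

{"fn": "send_rows", "kwargs": {
  "plan": [
    {"delta_pos": [-0.139,-0.0876,0],"angular": [0,0,0.013],"gripper": 1},
    {"delta_pos": [-0.139,-0.0876,0],"angular": [0,0,0.013],"gripper": 1},
    {"delta_pos": [-0.139,-0.0876,0],"angular": [0,0,0.013],"gripper": 1},
    {"delta_pos": [-0.139,-0.0876,0],"angular": [0,0,0.013],"gripper": 1},
    {"delta_pos": [-0.139,-0.0876,0],"angular": [0,0,0.013],"gripper": 1},
    {"delta_pos": [-0.139,-0.0876,0],"angular": [0,0,0.013],"gripper": 1},
    {"delta_pos": [-0.07,-0.044,0],"angular": [0,0,0],"gripper": 1},
    {"delta_pos": [0,0,0],"angular": [0,0,0],"gripper": 1}
  ]
}}

```text
time_s: 2.7
tcp_pos: [0.3811, 0.2994, 0.4047]
orientation: [-3.142, 0.0, 2.86]
wrist_force: [-0.4, 0.2, -0.2]
gripper_width: 0.0881
gripper_force: 0.0
```

```bash
python3 - <<'E'
from h import *
im,d=env.get_image("scene");cv2.imwrite("pics/s2.png",cv2.resize(im[180:400,250:490,::-1],(640,587)))
im,d=env.get_image("top");cv2.imwrite("pics/t2.png",im[:,:,::-1])
plan([.3825,.303,.287],DOWN,8)
E
```

```text
t 2.8 p [0.38   0.3006 0.4047] rot deg [ 0.01 -0.03 -0.02] per-row ang [ 0.0002 -0.0006 -0.0003] F [-0.17 -0.48  1.04] w 0.0881
world d [ 0.0025  0.0024 -0.1177]
0 [-0.0015  0.0024  0.0981]
```

View pics/s2.png

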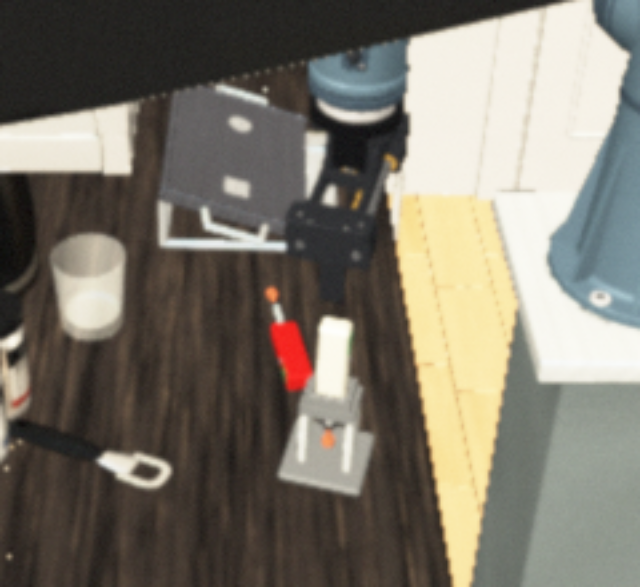

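The gripper is centred above the handle, with the fingers at about (330,290) in the crop, directly over the handle at (335,320). I descend from here.

{"fn": "send_rows", "kwargs": {
  "plan": [
    {"delta_pos": [-0.012,0.02,0.05],"angular": [0,0,0],"gripper": 1},
    {"delta_pos": [0,0,0.13],"angular": [0,0,0],"gripper": 1},
    {"delta_pos": [0,0,0.15],"angular": [0,0,0],"gripper": 1},
    {"delta_pos": [0,0,0.15],"angular": [0,0,0],"gripper": 1},
    {"delta_pos": [0,0,0.15],"angular": [0,0,0],"gripper": 1},
    {"delta_pos": [0,0,0.1],"angular": [0,0,0],"gripper": 1},
    {"delta_pos": [0,0,0.055],"angular": [0,0,0],"gripper": 1},
    {"delta_pos": [0,0,0],"angular": [0,0,0],"gripper": 1}
  ]
}}

```text
time_s: 3.6
tcp_pos: [0.3819, 0.3033, 0.2856]
orientation: [-3.14, -0.002, 2.864]
wrist_force: [0.2, -1.0, -0.3]
gripper_width: 0.0882
gripper_force: 0.0
```

```bash
python3 - <<'E'
from h import *
plan([.3825,.303,.287],DOWN,1)
E
```

```text
t 3.6 p [0.3819 0.3033 0.2856] rot deg [-0.1  -0.12  0.09] per-row ang [-0.0164 -0.0201  0.0142] F [ 0.23 -1.   -0.28] w 0.0882
world d [ 0.0006 -0.0003  0.0014]
0 [-0.0042 -0.0012 -0.0093]
```

Good. I close the gripper and lift.

{"fn": "send_rows", "kwargs": {
  "plan": [
    {"delta_pos": [0,0,-0.009],"angular": [0,0,0],"gripper": 0.1},
    {"delta_pos": [0,0,0],"angular": [0,0,0],"gripper": 0.1},
    {"delta_pos": [0,0,0],"angular": [0,0,0],"gripper": 0.1},
    {"delta_pos": [0,0,0],"angular": [0,0,0],"gripper": 0.1},
    {"delta_pos": [0,0,0],"angular": [0,0,0],"gripper": 0.1},
    {"delta_pos": [0,0,0],"angular": [0,0,0],"gripper": 0.1},
    {"delta_pos": [0,0,0],"angular": [0,0,0],"gripper": 0.1},
    {"delta_pos": [0,0,0],"angular": [0,0,0],"gripper": 0.1}
  ],
  "grip_force": 30
}}

```text
time_s: 4.4
tcp_pos: [0.3828, 0.303, 0.2883]
orientation: [3.142, -0.0, 2.863]
wrist_force: [1.0, 0.1, -0.1]
gripper_width: 0.0263
gripper_force: 0.0
```

```bash
python3 - <<'E'
from h import *
o=env.get_obs();print(o["tcp_pos"],o["orientation"],o["gripper_width"],o["gripper_force"])
E
```

```text
[0.38282933 0.30299512 0.28832137] [ 3.14158747e+00 -2.72524331e-07  2.86266527e+00] 0.02627404773343278 0.0
```

Not closed yet at 26 mm, so it needs more time.

{"fn": "send_rows", "kwargs": {
  "plan": [
    {"delta_pos": [0,0,0],"angular": [0,0,0],"gripper": 0.1},
    {"delta_pos": [0,0,0],"angular": [0,0,0],"gripper": 0.1},
    {"delta_pos": [0,0,0],"angular": [0,0,0],"gripper": 0.1},
    {"delta_pos": [0,0,0],"angular": [0,0,0],"gripper": 0.1},
    {"delta_pos": [0,0,0],"angular": [0,0,0],"gripper": 0.1}
  ],
  "grip_force": 30
}}

```text
time_s: 4.9
tcp_pos: [0.3828, 0.303, 0.2883]
orientation: [-3.142, -0.0, 2.863]
wrist_force: [-1.2, 0.6, -0.0]
gripper_width: 0.0195
gripper_force: 30.0
```

{"fn": "send_rows", "kwargs": {
  "plan": [
    {"delta_pos": [0,0,-0.05],"angular": [0,0,0],"gripper": 0.1},
    {"delta_pos": [0,0,-0.1],"angular": [0,0,0],"gripper": 0.1},
    {"delta_pos": [0,0,-0.15],"angular": [0,0,0],"gripper": 0.1},
    {"delta_pos": [0,0,-0.15],"angular": [0,0,0],"gripper": 0.1},
    {"delta_pos": [0,0,-0.15],"angular": [0,0,0],"gripper": 0.1},
    {"delta_pos": [0,0,-0.15],"angular": [0,0,0],"gripper": 0.1},
    {"delta_pos": [0,0,-0.1],"angular": [0,0,0],"gripper": 0.1},
    {"delta_pos": [0,0,-0.05],"angular": [0,0,0],"gripper": 0.1}
  ]
}}

```text
time_s: 5.7
tcp_pos: [0.383, 0.3031, 0.4254]
orientation: [3.14, 0.002, 2.863]
wrist_force: [0.8, 0.0, -1.9]
gripper_width: 0.02
gripper_force: 30.0
```

```bash
python3 - <<'E'
from h import *
im,d=env.get_image("scene");c=np.array(im[190:420,250:490,::-1]);im2,d2=env.get_image("top")
cv2.imwrite("pics/s3.png",np.hstack([cv2.resize(c,(400,383)),cv2.resize(im2[180:330,120:276,::-1],(398,383))]))
np.savez("lift.npz",i=im,d=d,i2=im2,d2=d2)
o=env.get_obs();print(o["time_s"],o["tcp_pos"],o["gripper_width"])
for c,im,d in(("scene",im,d),("top",im2,d2)):
    print(c,proj(c,o["tcp_pos"]-[0,0,.267]),[(r["p"],r["point"]) for r in env.look_for(c,"probe_tip")])
    v,u=np.mgrid[:480,:640];X=P(c,np.c_[u.ravel(),v.ravel()],d.ravel()).reshape(480,640,3)
    m=(np.abs(X[...,:2]-o["tcp_pos"][:2]).max(2)<.04)&(d>0)&(X[...,2]>.1)&(X[...,2]<.3)
    h=im.astype(int); cop=m&(h[...,0]>h[...,2]+60); wh=m&(h.min(2)>150)
    print("copper px",np.argwhere(cop)[:,::-1].mean(0),X[cop].mean(0),cop.sum(),"white",X[wh].mean(0),X[wh].min(0),X[wh].max(0))
# stays: tilted target
R=tilt();print(R.as_euler("xyz"))
plan(RND+.03*N+.267*N+np.array([-.0,0,.05]),R,14)
E
```

```text
5.8 [0.3829273  0.30311002 0.42446495] 0.019817745996415972
scene [[375.50465552 305.98393997]] []
copper px [375.14814815 303.37037037] [0.38444683 0.30506641 0.16745955] 27 white [0.38596773 0.31041325 0.23238696] [0.3663826  0.3026878  0.10049227] [0.39897686 0.32286628 0.26270848]
top [[170.09283026 248.25916412]] []
copper px [nan nan] [nan nan nan] 0 white [0.39051525 0.29548622 0.10051997] [0.37202267 0.28980418 0.10039581] [0.40017465 0.30114966 0.10062787]
[3.06379698 0.30039777 2.85056068]
t 5.9 p [0.3826 0.3029 0.4226] rot deg [ -4.36 -17.27   0.03] per-row ang [-0.0519 -0.2056  0.0003] F [ 0.26  0.77 -1.57] w 0.0198
world d [-0.0063 -0.5061 -0.0255]
0 [-0.0634 -0.2325  0.0123]
1 [-0.0632 -0.2326  0.0124]
2 [-0.0629 -0.2326  0.0124]
3 [-0.0627 -0.2327  0.0125]
4 [-0.0624 -0.2328  0.0126]
5 [-0.0621 -0.2328  0.0127]
6 [-0.0619 -0.2329  0.0128]
7 [-0.0616 -0.233   0.0128]
8 [-0.0613 -0.233   0.0129]
9 [-0.0611 -0.2331  0.0129]
10 [-0.0608 -0.2332  0.013 ]
11 [-0.0605 -0.2332  0.013 ]
12 [-0.0602 -0.2333  0.0131]
13 [-0.06   -0.2334  0.0131]<stdin>:11: RuntimeWarning: Mean of empty slice.
  ret = um.true_divide(
```

View pics/s3.png

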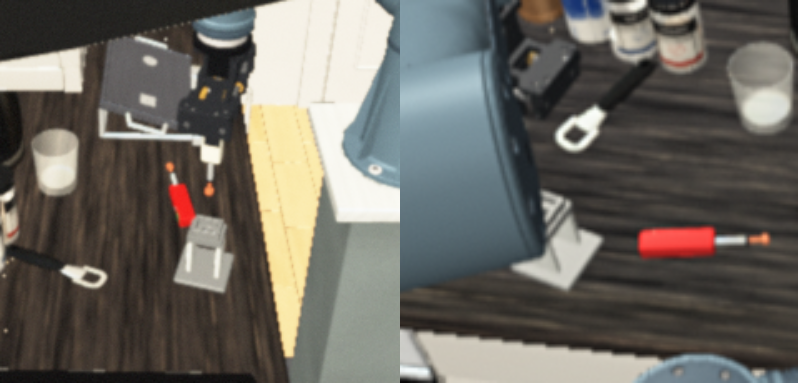

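The white probe is out of the stand and hangs straight; the copper tip is at scene (375,303), near the predicted (375.5,306). I carry it over the round mark while tilting.

{"fn": "send_rows", "kwargs": {
  "plan": [
    {"delta_pos": [-0.03,-0.116,0.006],"angular": [-0.052,-0.206,0],"gripper": 0.1},
    {"delta_pos": [-0.063,-0.233,0.012],"angular": [-0.052,-0.206,0],"gripper": 0.1},
    {"delta_pos": [-0.063,-0.233,0.012],"angular": [-0.052,-0.206,0],"gripper": 0.1},
    {"delta_pos": [-0.063,-0.233,0.012],"angular": [-0.052,-0.206,0],"gripper": 0.1},
    {"delta_pos": [-0.062,-0.233,0.013],"angular": [-0.052,-0.206,0],"gripper": 0.1},
    {"delta_pos": [-0.062,-0.233,0.013],"angular": [-0.052,-0.206,0],"gripper": 0.1},
    {"delta_pos": [-0.062,-0.233,0.013],"angular": [-0.052,-0.206,0],"gripper": 0.1},
    {"delta_pos": [-0.062,-0.233,0.013],"angular": [-0.052,-0.206,0],"gripper": 0.1}
  ]
}}

```text
time_s: 6.7
tcp_pos: [0.3785, 0.0306, 0.4084]
orientation: [3.098, 0.172, 2.859]
wrist_force: [1.0, -0.2, -1.5]
gripper_width: 0.0195
gripper_force: 30.0
```

{"fn": "send_rows", "kwargs": {
  "plan": [
    {"delta_pos": [-0.061,-0.233,0.013],"angular": [-0.052,-0.206,0],"gripper": 0.1},
    {"delta_pos": [-0.061,-0.233,0.013],"angular": [-0.052,-0.206,0],"gripper": 0.1},
    {"delta_pos": [-0.061,-0.233,0.013],"angular": [-0.052,-0.206,0],"gripper": 0.1},
    {"delta_pos": [-0.061,-0.233,0.013],"angular": [-0.052,-0.206,0],"gripper": 0.1},
    {"delta_pos": [-0.06,-0.233,0.013],"angular": [-0.052,-0.206,0],"gripper": 0.1},
    {"delta_pos": [-0.06,-0.233,0.013],"angular": [-0.052,-0.206,0],"gripper": 0.1},
    {"delta_pos": [-0.03,-0.117,0.006],"angular": [0,0,0],"gripper": 0.1},
    {"delta_pos": [0,0,0],"angular": [0,0,0],"gripper": 0.1}
  ]
}}

```text
time_s: 7.5
tcp_pos: [0.3758, -0.205, 0.3965]
orientation: [3.062, 0.299, 2.847]
wrist_force: [0.1, 0.9, -0.2]
gripper_width: 0.0198
gripper_force: 30.0
```

```bash
python3 - <<'E'
from h import *
plan(RND+.03*N+.267*N,tilt(),4)
E
```

```text
t 7.5 p [ 0.3758 -0.205   0.3965] rot deg [ 0.04 -0.05 -0.21] per-row ang [ 0.0018 -0.0019 -0.0087] F [ 0.12  0.88 -0.18] w 0.0198
world d [ 0.0004  0.0018 -0.0493]
0 [ 0.0244 -0.0032  0.0785]
```

{"fn": "send_rows", "kwargs": {
  "plan": [
    {"delta_pos": [0.024,-0.003,0.078],"angular": [0,0,0],"gripper": 0.1},
    {"delta_pos": [0.024,-0.003,0.078],"angular": [0,0,0],"gripper": 0.1},
    {"delta_pos": [0.024,-0.003,0.078],"angular": [0,0,0],"gripper": 0.1},
    {"delta_pos": [0.024,-0.003,0.078],"angular": [0,0,0],"gripper": 0.1},
    {"delta_pos": [0,0,0],"angular": [0,0,0],"gripper": 0.1}
  ]
}}

```text
time_s: 8.0
tcp_pos: [0.3766, -0.2, 0.3463]
orientation: [3.061, 0.298, 2.851]
wrist_force: [-0.6, 0.2, -0.5]
gripper_width: 0.0199
gripper_force: 30.0
```

```bash
python3 - <<'E'
from h import *
o=env.get_obs(); R=Ro.from_euler("xyz",o["orientation"]);tip=o["tcp_pos"]+R.apply([0,0,.267])
tiles=[]
for c in("scene","top"):
    im,d=env.get_image(c); h=im.astype(int)
    p=proj(c,tip)[0]; m=(h[...,0]>h[...,2]+50); v,u=np.mgrid[:480,:640]; m&=(abs(u-p[0])<15)&(abs(v-p[1])<15)
    print(c,"tip pred",p,"tip+4mm pred",proj(c,tip-R.apply([0,0,.004])),"copper",np.argwhere(m)[:,::-1].mean(0),m.sum(),"mark",proj(c,RND))
    x,y=np.clip(proj(c,RND)[0].astype(int),60,900); tiles.append(cv2.resize(im[y-60:y+50,x-50:x+50,::-1],(400,440)))
cv2.imwrite("pics/r4.png",np.hstack(tiles)); print(tip)
plan(RND+.277*N,tilt(),2)
E
```

```text
scene tip pred [342.32079407 219.94045131] tip+4mm pred [[342.70433971 218.97297672]] copper [342.54545455 218.36363636] 22 mark [[339.45842836 226.19011797]]
top tip pred [352.86666101 259.39383149] tip+4mm pred [[352.87850314 258.93795297]] copper [355.16666667 256.44444444] 18 mark [[354.26477985 262.68275807]]
[ 0.45764192 -0.20168516  0.09191356]
t 8.1 p [ 0.3771 -0.2009  0.3484] rot deg [0.09 0.03 0.04] per-row ang [0.0073 0.0025 0.0034] F [-0.66  0.97 -1.22] w 0.0195
world d [ 0.0052 -0.0024 -0.0203]
0 [ 0.002  -0.0084  0.0698]
```

View pics/r4.png

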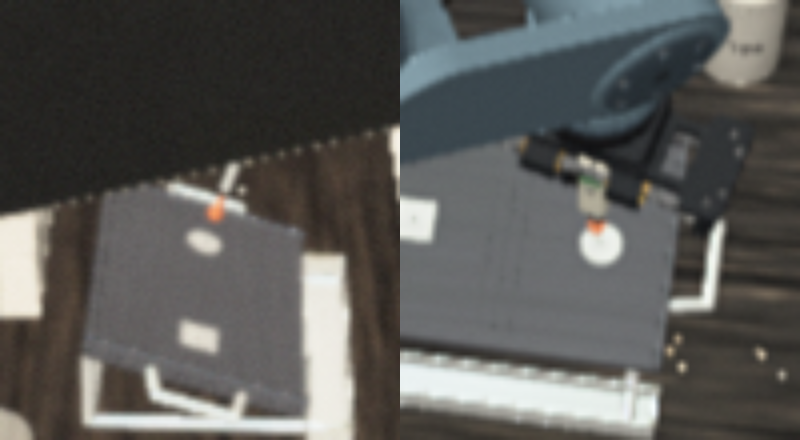

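The tip hovers just above the round mark in both views (scene (342,218), top (355,256)). I triangulate the copper tip with the arm settled, against the marks measured the same way.

```bash
cat >> h.py <<'E'
def tri(pts):
    A=[];b=[]
    for c,p in pts.items():
        T=np.linalg.inv(env.get_calibration(c)["camera_from_world"]);o=T[:3,3];dr=P(c,p,1.)[0]-o;dr/=np.linalg.norm(dr)
        M=np.eye(3)-np.outer(dr,dr);A.append(M);b.append(M@o)
    return np.linalg.lstsq(np.vstack(A),np.hstack(b),rcond=None)[0]
def seetip():
    o=env.get_obs();R=Ro.from_euler("xyz",o["orientation"]);q={}
    for c in("scene","top"):
        W=[]
        for _ in range(2):
            im,_d=env.get_image(c);h=im.astype(float);p=proj(c,o["tcp_pos"]+R.apply([0,0,.263]))[0]
            w=np.clip(h[...,0]-h[...,2]-25,0,None);v,u=np.mgrid[:480,:640];w*=(abs(u-p[0])<9)&(abs(v-p[1])<9)
            W.append([(u*w).sum()/w.sum(),(v*w).sum()/w.sum()])
        q[c]=np.mean(W,0)
    o2=env.get_obs();x=tri(q);e=o2["tcp_pos"]+Ro.from_euler("xyz",o2["orientation"]).apply([0,0,.263])
    print("copper",q,x.round(4),"expected",e.round(4),"diff",(x-e).round(4),o["tcp_pos"],o2["tcp_pos"])
    k={c:v-proj(c,e)[0] for c,v in q.items()};print("px resid",k)
E
python3 - <<'E'
from h import *
seetip()
print("marks tri",tri({"scene":[339.62,225.99],"top":[353.90,262.49]}),tri({"scene":[338.31,249.74],"top":[306.91,256.42]}))
E
```

```text
copper {'scene': array([342.29366413, 217.13522836]), 'top': array([353.42412938, 257.56886118])} [ 0.4576 -0.2031  0.1017] expected [ 0.4581 -0.2043  0.0992] diff [-0.0005  0.0012  0.0025] [ 0.37714811 -0.20093517  0.34840308] [ 0.37730169 -0.20147325  0.34942356]
px resid {'scene': array([ 0.07292651, -0.55179343]), 'top': array([-0.45994553, -0.29160001])}
marks tri [ 0.46627471 -0.2051074   0.06578658] [ 0.4710179  -0.06515846  0.06561047]
```

Agreement is within about 1 mm sideways. I go down to about 8 mm above, then settle.

```bash
python3 - <<'E'
from h import *
plan(RND+.275*N,tilt(),4)
E
```

```text
t 8.3 p [ 0.3773 -0.2015  0.3494] rot deg [0.02 0.13 0.04] per-row ang [0.0007 0.0056 0.0017] F [-0.32 -0.15 -0.53] w 0.0194
world d [ 0.0057 -0.0019 -0.0232]
0 [ 0.0021 -0.0035  0.0398]
```

{"fn": "send_rows", "kwargs": {
  "plan": [
    {"delta_pos": [0.002,-0.0035,0.04],"angular": [0,0,0],"gripper": 0.1},
    {"delta_pos": [0.002,-0.0035,0.04],"angular": [0,0,0],"gripper": 0.1},
    {"delta_pos": [0.002,-0.0035,0.04],"angular": [0,0,0],"gripper": 0.1},
    {"delta_pos": [0.002,-0.0035,0.04],"angular": [0,0,0],"gripper": 0.1},
    {"delta_pos": [0,0,0],"angular": [0,0,0],"gripper": 0.1},
    {"delta_pos": [0,0,0],"angular": [0,0,0],"gripper": 0.1},
    {"delta_pos": [0,0,0],"angular": [0,0,0],"gripper": 0.1}
  ]
}}

```text
time_s: 9.0
tcp_pos: [0.3829, -0.2033, 0.3256]
orientation: [3.063, 0.302, 2.851]
wrist_force: [-0.8, 0.1, -0.5]
gripper_width: 0.0196
gripper_force: 30.0
```

```bash
python3 - <<'E'
from h import *
seetip()
plan(RND+.267*N,tilt(),1)
print("F.n",env.get_obs()["wrist_force"]@N)
E
```

```text
copper {'scene': array([340.63611865, 222.22790151]), 'top': array([353.63641289, 261.1277659 ])} [ 0.4621 -0.2046  0.08  ] expected [ 0.4635 -0.2059  0.0754] diff [-0.0014  0.0013  0.0047] [ 0.38286399 -0.20328902  0.32555993] [ 0.38283731 -0.20328696  0.325682  ]
px resid {'scene': array([ 0.14921959, -1.22922238]), 'top': array([-0.61638175, -0.20496094])}
t 9.2 p [ 0.3828 -0.2033  0.3257] rot deg [0.03 0.1  0.02] per-row ang [0.0058 0.0169 0.0041] F [-0.2   0.32 -1.85] w 0.0199
world d [ 0.0026 -0.0002 -0.0071]
0 [-0.0018 -0.0003  0.0504]
F.n -1.6955731501991953
```

{"fn": "send_rows", "kwargs": {
  "plan": [
    {"delta_pos": [0,0,0.02],"angular": [0,0,0],"gripper": 0.1},
    {"delta_pos": [0,0,0.02],"angular": [0,0,0],"gripper": 0.1},
    {"delta_pos": [0,0,0.02],"angular": [0,0,0],"gripper": 0.1},
    {"delta_pos": [0,0,0.01],"angular": [0,0,0],"gripper": 0.1},
    {"delta_pos": [0,0,0],"angular": [0,0,0],"gripper": 0.1},
    {"delta_pos": [0,0,0],"angular": [0,0,0],"gripper": 0.1}
  ]
}}

```text
time_s: 9.8
tcp_pos: [0.3861, -0.2034, 0.3155]
orientation: [3.063, 0.302, 2.851]
wrist_force: [-1.7, 0.6, 0.2]
gripper_width: 0.0198
gripper_force: 30.0
```

```bash
cat >> h.py <<'E'
def force(k=6):
    f=[]
    for _ in range(k):
        env.get_image("top"); f.append(env.get_obs()["wrist_force"]@N)
    o=env.get_obs();R=Ro.from_euler("xyz",o["orientation"])
    print("t",o["time_s"],"F.n",np.round(f,1),"mean",np.mean(f).round(2),"tcp",o["tcp_pos"].round(4),"tip",(o["tcp_pos"]+R.apply([0,0,.267])).round(4),"tilt err",np.arccos(-R.apply([0,0,1])@N).round(3))
    t=o["tcp_pos"]+R.apply([0,0,.267]);print("height over plate",((t-RND)@N).round(4))
E
python3 - <<'E'
from h import *
force()
E
```

```text
t 10.1 F.n [2.2 1.8 1.8 1.9 2.  1.1] mean 1.81 tcp [ 0.386  -0.2034  0.3155] tip [ 0.4678 -0.206   0.0614] tilt err 0.008
height over plate -0.0031
```

Contact: about 3 N, so the tip is about 4 mm in. I add 3 mm and hold.

{"fn": "send_rows", "kwargs": {
  "plan": [
    {"delta_pos": [0,0,0.01],"angular": [0,0,0],"gripper": 0.1},
    {"delta_pos": [0,0,0.01],"angular": [0,0,0],"gripper": 0.1},
    {"delta_pos": [0,0,0],"angular": [0,0,0],"gripper": 0.1},
    {"delta_pos": [0,0,0],"angular": [0,0,0],"gripper": 0.1},
    {"delta_pos": [0,0,0],"angular": [0,0,0],"gripper": 0.1},
    {"delta_pos": [0,0,0],"angular": [0,0,0],"gripper": 0.1},
    {"delta_pos": [0,0,0],"angular": [0,0,0],"gripper": 0.1},
    {"delta_pos": [0,0,0],"angular": [0,0,0],"gripper": 0.1}
  ]
}}

```text
time_s: 10.9
tcp_pos: [0.3869, -0.2034, 0.3126]
orientation: [3.063, 0.302, 2.851]
wrist_force: [-1.4, -0.4, 3.4]
gripper_width: 0.0199
gripper_force: 30.0
```

```bash
python3 - <<'E'
from h import *
force(10)
E
```

```text
t 11.4 F.n [3.1 2.9 4.2 3.8 3.9 2.9 2.9 3.7 3.3 2.9] mean 3.36 tcp [ 0.3869 -0.2034  0.3126] tip [ 0.4688 -0.206   0.0584] tilt err 0.008
height over plate -0.0062
```

About 4.7 N net, roughly half travel, held for over a second. I lift clear.

{"fn": "send_rows", "kwargs": {
  "plan": [
    {"delta_pos": [0,0,0],"angular": [0,0,0],"gripper": 0.1},
    {"delta_pos": [0,0,-0.03],"angular": [0,0,0],"gripper": 0.1},
    {"delta_pos": [0,0,-0.06],"angular": [0,0,0],"gripper": 0.1},
    {"delta_pos": [0,0,-0.08],"angular": [0,0,0],"gripper": 0.1},
    {"delta_pos": [0,0,-0.06],"angular": [0,0,0],"gripper": 0.1},
    {"delta_pos": [0,0,-0.03],"angular": [0,0,0],"gripper": 0.1},
    {"delta_pos": [0,0,0],"angular": [0,0,0],"gripper": 0.1},
    {"delta_pos": [0,0,0],"angular": [0,0,0],"gripper": 0.1}
  ]
}}

```text
time_s: 12.2
tcp_pos: [0.3749, -0.2029, 0.3495]
orientation: [3.063, 0.302, 2.851]
wrist_force: [0.3, 0.4, -2.0]
gripper_width: 0.0196
gripper_force: 30.0
```

```bash
python3 - <<'E'
from h import *
force(4)
plan(SQ+.3*N,tilt(),8)
E
```

```text
t 12.4 F.n [-1.6  0.5 -0.7 -1.3] mean -0.77 tcp [ 0.3749 -0.2029  0.3492] tip [ 0.4565 -0.2052  0.095 ] tilt err 0.008
height over plate 0.0324
t 12.4 p [ 0.3749 -0.2029  0.3492] rot deg [0.08 0.03 0.01] per-row ang [0.0018 0.0005 0.0001] F [ 0.93  0.39 -1.08] w 0.0196
world d [0.0051 0.1399 0.0008]
0 [ 0.0279  0.1133 -0.0003]
```

{"fn": "send_rows", "kwargs": {
  "plan": [
    {"delta_pos": [0.02,0.08,0],"angular": [0,0,0],"gripper": 0.1},
    {"delta_pos": [0.04,0.16,0],"angular": [0,0,0],"gripper": 0.1},
    {"delta_pos": [0.05,0.206,0],"angular": [0,0,0],"gripper": 0.1},
    {"delta_pos": [0.05,0.206,0],"angular": [0,0,0],"gripper": 0.1},
    {"delta_pos": [0.04,0.16,0],"angular": [0,0,0],"gripper": 0.1},
    {"delta_pos": [0.023,0.094,0],"angular": [0,0,0],"gripper": 0.1},
    {"delta_pos": [0,0,0],"angular": [0,0,0],"gripper": 0.1},
    {"delta_pos": [0,0,0],"angular": [0,0,0],"gripper": 0.1}
  ]
}}

```text
time_s: 13.2
tcp_pos: [0.3801, -0.0626, 0.3499]
orientation: [3.063, 0.302, 2.852]
wrist_force: [-0.8, 0.2, -2.2]
gripper_width: 0.0197
gripper_force: 30.0
```

```bash
python3 - <<'E'
from h import *
force(4);seetip()
plan(SQ+.275*N,tilt(),4)
E
```

```text
t 13.4 F.n [-0.8 -0.6 -1.3 -1. ] mean -0.9 tcp [ 0.3802 -0.0637  0.3499] tip [ 0.462  -0.0664  0.0958] tilt err 0.008
height over plate 0.0329
copper {'scene': array([341.86081211, 239.50416718]), 'top': array([306.5135519, 251.3080125])} [ 0.4606 -0.0664  0.1038] expected [ 0.4607 -0.0662  0.0995] diff [-0.0001 -0.0002  0.0042] [ 0.38021152 -0.06374885  0.34993358] [ 0.38018235 -0.06355548  0.34990725]
px resid {'scene': array([ 0.09103742, -1.12756061]), 'top': array([ 0.05875671, -0.92043391])}
t 13.6 p [ 0.3802 -0.0636  0.3499] rot deg [ 0.04  0.07 -0.04] per-row ang [ 0.0016  0.0028 -0.0016] F [-0.44 -0.61 -0.57] w 0.0197
world d [ 0.0075  0.0004 -0.0237]
0 [0.0005 0.0009 0.0414]
```

{"fn": "send_rows", "kwargs": {
  "plan": [
    {"delta_pos": [0,0.002,0.03],"angular": [0,0,0],"gripper": 0.1},
    {"delta_pos": [0,0.002,0.05],"angular": [0,0,0],"gripper": 0.1},
    {"delta_pos": [0.001,0,0.05],"angular": [0,0,0],"gripper": 0.1},
    {"delta_pos": [0.001,0,0.04],"angular": [0,0,0],"gripper": 0.1},
    {"delta_pos": [0,0,0.03],"angular": [0,0,0],"gripper": 0.1},
    {"delta_pos": [0,0,0.02],"angular": [0,0,0],"gripper": 0.1},
    {"delta_pos": [0,0,0.02],"angular": [0,0,0],"gripper": 0.1},
    {"delta_pos": [0,0,0],"angular": [0,0,0],"gripper": 0.1}
  ]
}}

```text
time_s: 14.4
tcp_pos: [0.3911, -0.0627, 0.3154]
orientation: [3.063, 0.301, 2.851]
wrist_force: [-2.0, 1.4, 1.5]
gripper_width: 0.0199
gripper_force: 30.0
```

```bash
python3 - <<'E'
from h import *
force(6);o=env.get_obs();plan(SQ+.2605*N,tilt(),1)
E
```

```text
t 14.7 F.n [2.2 2.1 1.9 0.8 1.9 0.5] mean 1.55 tcp [ 0.3911 -0.0628  0.3159] tip [ 0.473  -0.0654  0.0617] tilt err 0.008
height over plate -0.0029
t 14.7 p [ 0.3911 -0.0628  0.3159] rot deg [0.05 0.09 0.02] per-row ang [0.008  0.0157 0.004 ] F [-1.54  0.1  -0.01] w 0.0199
world d [ 0.001  -0.0005 -0.0035]
0 [ 0.     -0.0035  0.0241]
```

{"fn": "send_rows", "kwargs": {
  "plan": [
    {"delta_pos": [0,0,0.01],"angular": [0,0,0],"gripper": 0.1},
    {"delta_pos": [0,0,0.01],"angular": [0,0,0],"gripper": 0.1},
    {"delta_pos": [0,0,0.002],"angular": [0,0,0],"gripper": 0.1},
    {"delta_pos": [0,0,0],"angular": [0,0,0],"gripper": 0.1},
    {"delta_pos": [0,0,0],"angular": [0,0,0],"gripper": 0.1},
    {"delta_pos": [0,0,0],"angular": [0,0,0],"gripper": 0.1},
    {"delta_pos": [0,0,0],"angular": [0,0,0],"gripper": 0.1},
    {"delta_pos": [0,0,0],"angular": [0,0,0],"gripper": 0.1}
  ]
}}

```text
time_s: 15.5
tcp_pos: [0.3922, -0.0629, 0.3126]
orientation: [3.063, 0.302, 2.851]
wrist_force: [-1.5, 0.9, 3.3]
gripper_width: 0.0196
gripper_force: 30.0
```

```bash
python3 - <<'E'
from h import *
force(8)
tiles=[]
for c in("scene","top"):
    im,d=env.get_image(c);x,y=proj(c,SQ)[0].astype(int);tiles.append(cv2.resize(im[y-60:y+50,x-50:x+50,::-1],(400,440)))
cv2.imwrite("pics/q5.png",np.hstack(tiles))
E
```

```text
t 15.9 F.n [4.3 4.  3.  4.4 2.4 4.2 4.1 3.4] mean 3.73 tcp [ 0.3922 -0.0629  0.3126] tip [ 0.474  -0.0655  0.0584] tilt err 0.008
height over plate -0.0063
```

View pics/q5.png

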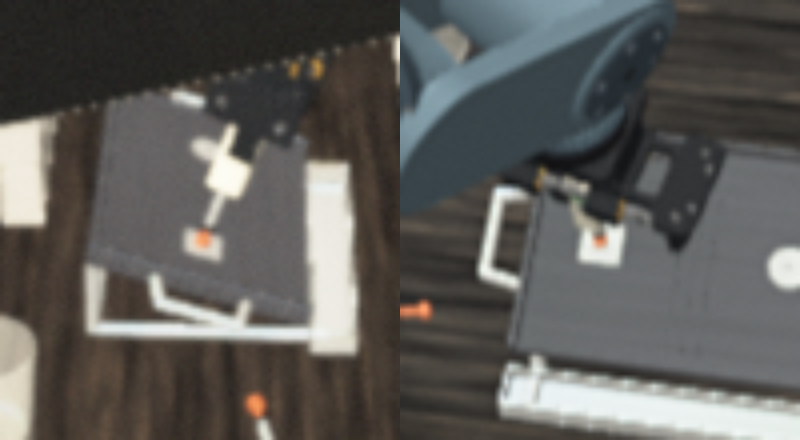

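Both views show the tip on the middle of the square mark (crop centres at about (203,240) and (600,240)). It presses with about 4.8 N and is still, so I hand in.

```bash
python3 -c "
from plant import env
print(env.finish_job())"
```

```text
the job is handed in; nothing more can be done
None
```

I checked the round mark, lifted clear, and handed the job in with the thermometer held square on the middle of the square mark at about 4.8 N (roughly half travel); no verdict came back.

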